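Hold a splash guard home on its interlock

TASK

Check the polishing machine's guard interlock: first arm it by pushing the steel plunger on the switch box all the way down and letting it come back up. Then take the aluminium splash guard out of its wooden rest, push its lower edge down behind the lip of the steel rail, against the sprung bar inside, until it sits fully home, and finish while still holding it pressed home (do not let go, the bar would push it out again). Leave the jar, wedge and crystal undisturbed.

Things in the scene. Friction and masses are not known exactly. Their poses are not given: they have to be found in the camera images.
- guard: Aluminium splash guard, an upright rectangular plate, 80 mm wide (its y axis), 100 mm tall (z), about 0.15 kg. The lower 60 mm is 6 mm thick (along its x axis); the top 40 mm is a hem 12 mm thick, the part to grip across its thickness. Both faces are alike. Origin: centre of the lower edge; z up. At the start it stands upright in the wooden rest.
- rack: Fixed wooden rest, 60 x 110 mm and 34 mm tall, with a straight groove along its y axis, 9 mm wide and open at both ends, whose floor is 8 mm above the ledge; the guard stands in it. Origin: centre of its underside on the ledge.
- rail: Fixed stainless rail, base 50 mm (x) by 124 mm (y). Along its y axis runs a channel open at the top, centred on x = 0: 10 mm wide between the front lip and a like back lip (each 4 mm thick), 88 mm long, ends closed. The lips stand straight to 50 mm above the ledge, then flare as a funnel to 62 mm, about 25 mm wide at the mouth. Origin: centre of its underside on the ledge; z up.
- rail_home (a point): Point in the middle of the rail's channel, 24 mm above the ledge: where the centre of the guard's lower edge is when fully home, stopped by fixed shoulders at both ends of the channel. The sprung bar's top stands 12 mm above this point at rest. Axes as the rail's.
- bar (a joint): How far the sprung bar in the rail's channel is pushed down, in m: 0 at rest, 0.012 when the guard is fully home on the shoulders. The spring pushes up with about 3 N at rest rising to 9 N when home, so the guard comes back up when it is not held.
- switch_box: Fixed grey switch box, 60 x 60 mm and 45 mm tall, with the plunger in the middle of its top. Origin: centre of its underside on the ledge.
- plunger_top (a point): Centre of the plunger's flat round steel head (28 mm across), 65 mm above the ledge at rest; moves down with the plunger.
- plunger (a joint): How far the plunger is pushed down, in m: 0 at rest, 0.012 at the end of its stroke. Spring 3 N at rest rising to 9 N at full stroke; comes back by itself.
- jar: Clear glass bead jar with a metal cap, 52 mm across, 70 mm tall, loose. Origin: centre of its underside. Leave alone.
- wedge: Wooden angle wedge, 70 x 40 mm, 35 mm tall, loose. Origin: centre of its underside. Leave alone.
- fluorite: Violet fluorite octahedron, about 30 mm along each edge, lying on one face, 24 mm tall, loose. Origin: centre of its underside. Leave alone.
- lap_nut: Six-sided steel lap nut locked on a round bayonet socket, fixed to the ledge, 76 mm across and 42 mm tall. Origin: centre of its underside. Not part of the job.
There are look-alikes about, which are no part of the job. Of the things like the guard, leave any that is green or yellow; of the rest the larger one is meant.

How it is judged:
By the outcome, as a careful person would: the job done as asked, in the order asked, and still so for the second after the job is handed in, while the arm keeps its last pose, push and grip.
It also fails if it takes over 58 s, if anything falls off the work surface, if the arm or the gripper's body presses on something with over 40 N, if the wrist force passes 120 N, or if a joint passes its speed limit or range.

ROBOT

A 6-joint arm with a two-finger parallel gripper is mounted at the origin on the work surface. World frame = base frame: x ahead of the robot, y to its left, z up, the work surface at z = 0. Lengths are in m, angles in rad, forces in N, time in s.
With the tool pointing down it reaches from about 0.35 to 0.975 m from the base axis. Payload 4.9 kg.
Tool frame: the origin (TCP) lies at the centre of the arm's flange, where the gripper is bolted on; the fingertips stand 173 mm ahead of it and the grasp point (between the pads) lies 155 mm ahead of it (ctrl.finger_overhang is the distance from the TCP to the fingertips, in m); z points along the fingers, y is the direction in which the jaws open and shut (so a half turn about z gives the same grasp; the last joint's range is limited). The gripper opens to 85 mm and grips with 20 to 120 N. Pads are 22 mm wide; open, the fingers measure 114 mm over their backs; the gripper's body (76 mm by 85 mm) begins 54 mm behind the grasp point. The pads swing forward as they close: fully open they stand 13 mm farther back than shut.
Start: joints at [-1.252, 0.053, 1.613, -0, 1.476, -0.119], TCP at [0.265, -0.566, 0.405] pointing down, gripper open.
Joint ranges: [-3.01, 3.01], [-1.01, 2.22], [0.06, 2.58], [-1.02, 4.17], [0.09, 2.62], [-3.14, 3.14]. Speed limits (rad/s): [2.57, 2.57, 3.14, 3.14, 3.14, 3.14].

INTERFACE

Orientations are given as a rotation vector (axis times angle).
In Python, from station import ctrl, eyes, spotter gives the robot as it stands.
- The arm moves only by the shell command python3 -m crank 'ROWS' [FORCE]. ROWS is JSON, a list of rows, each a list of 7 numbers: the turn, a rotation vector about the tool's x, y, z in rad, then the shift along the tool's x, y, z in mm, then the closure, from -1 (fully open) to 1 (shut). A call has 1 to 8 rows; each row shifts and turns the pose as measured when the row begins, along the tool's axes as they then stand; what a row does not reach is not made up. A row lasts 1/12 s, in which the tool goes at most 41.7 mm and 7.16 degrees, less where a joint would pass 70% of its speed; a pose out of reach is approached as far as the arm can. A call is refused whole if a number of a shift passes 41.7 or a number of a turn 0.125, either way. A call with a gripper value outside its range is refused whole. The fingers move at their own pace and stop on an object; FORCE is the grip in N (left out, the last holds). Time passes only in rows, so rows that do not move let the fingers close. It gives the time, the measured TCP pose, the force and the opening at its end, in the units of the state.
- ctrl.get_obs(): the state, without advancing time (a new reading comes with each control period).
- eyes.get_image(name): name is "side" or "top" or "wrist"; returns a dict with "image" (480x640x3 uint8, red, green, blue), "vertical_fov" (degrees; the focal length in pixels is half the picture's height over the tangent of half this angle, whatever the lens; pixels are square), "cx", "cy" (the principal point, pixels), "rvec" (rotation vector, rad) and "tvec" (3), from world to camera coordinates, as OpenCV has them; the wrist camera has in their place "mount" (4x4, takes a point from camera to tool coordinates, whose origin is the TCP and whose axes are the flange's). Camera axes: x right, y down, z forward; pixel columns grow to the right and rows downward; lengths in m; the calibration is good to about 2 mm. A picture is of the moment at which its call begins: read the wrist's pose just before it. There is no depth.
- ctrl.finish_job(): hands the job in, once; it reports no verdict.
Trained networks look in a picture, given as the dict that the camera call returned (one of the last four; its "shot" number tells which), for a name from the list of things; names that differ only in an ending like _2 or _b are one class to them, and where a whole thing is asked for, a point or a joint stands for the part that bears it (a point fixed in the world has none). Each returns a list of dicts, best first, with "confidence" (0 to 1); they miss things now and then, are a little off and sometimes report something else, mostly with a low value. They report only what shows in the picture. A call takes as long as a camera call. They do not tell look-alikes from the thing itself.
- spotter.look_for(query, picture): "centre" ([x, y, z] in m, in world coordinates, good to about 4 mm: the middle of the surface that is visible of it).
- spotter.outline_of(query, picture): "region" (480x640 bool, what is visible of it).
- spotter.mark_of(query, picture): "centre" ([x, y, z] in m, in world coordinates, good to about 4 mm: a listed point, or the origin of a listed thing).
The state is a dict: "t": time; "q": joint angles; "dq": joint speeds; "effort": joint torques, N m; "tool_pos": TCP position; "tool_rot": TCP orientation; "contact_force": force on the tool from outside, world axes, zero at the start; "wrist_torque": the same for the moment, N m; "opening": finger opening in m.
Only numpy, scipy, OpenCV 4.12 (cv2) and the standard library are available. Lean on these libraries where they do the work, as an engineer would, in place of code of your own. Each camera call takes 0.05 s, during which the arm holds its last target.

## Working session

There is one attempt and no reset: what is moved stays moved. The work goes in short steps, Python scripts to look and compute and a shell command to move; the robot and the scene stay as the last step left them, time stands still between calls to the robot, and variables do not carry over. Pictures are saved under pics/ and viewed, and the job is handed in when it is done.

```bash
ls; mkdir -p pics; python3 - <<'E'
from station import ctrl, eyes, spotter
import cv2
print(ctrl.get_obs())
for n in ("side","top","wrist"):
    p=eyes.get_image(n); cv2.imwrite(f"pics/a_{n}.png",p["image"][:,:,::-1])
    print(n,{k:v for k,v in p.items() if k!="image"})
    if n!="wrist":
        for q in ("guard","rack","rail","rail_home","plunger_top","switch_box","jar","wedge","fluorite"):
            f=spotter.mark_of if q in("rail_home","plunger_top","guard","rail","rack") else spotter.look_for
            print(q,[(r["centre"],r["confidence"]) for r in f(q,p)][:4])
E
```

```text
pics
{'t': 0.0, 'q': array([-1.25202372e+00,  5.33237193e-02,  1.61430071e+00,  7.59126340e-06,
        1.47604613e+00, -1.19015568e-01]), 'dq': array([ 0.00101442, -0.00020122, -0.00040616, -0.00100475,  0.00099652,
        0.00207045]), 'effort': array([ 2.23905125e-03, -3.93683553e+01, -3.70176315e+01, -1.22629416e-05,
        6.91286725e-03,  2.14570974e-05]), 'tool_pos': array([ 0.26486451, -0.56579244,  0.40347921]), 'tool_rot': array([-3.06460986e+00, -6.81747324e-01,  3.13442118e-04]), 'contact_force': array([ 0.11450655, -0.78533641, -0.69266228]), 'wrist_torque': array([ 0.00451973, -0.03859385,  0.00686418]), 'opening': 0.08569532171914324}
side {'vertical_fov': 46.274385471499684, 'cx': 327.67987487898336, 'cy': 242.32047816470538, 'rvec': array([ 0.4755532 , -2.69230991,  1.26758797]), 'tvec': array([0.558329  , 0.18350105, 0.84821997]), 'shot': 1}
guard [([0.5823, -0.1177, 0.0001], 0.95), ([0.5187, -0.0056, 0.0078], 0.82), ([0.5242, 0.1256, -0.0024], 0.71), ([0.4015, -0.0082, 0.0016], 0.57)]
rack []
rail [([0.4727, -0.2424, -0.0], 0.68)]
rail_home [([0.4747, -0.2409, 0.
[... 657 characters left out ...]
, -0.2402, 0.0229], 0.92)]
plunger_top [([0.5122, 0.2697, 0.0646], 0.43)]
switch_box [([0.5078, 0.2617, 0.0472], 0.89)]
jar [([0.6994, -0.1975, 0.0708], 0.85)]
wedge [([0.7295, -0.0072, 0.0215], 0.76)]
fluorite [([0.7141, 0.1289, 0.0239], 0.61)]
wrist {'vertical_fov': 62.15328487406272, 'cx': 318.7544807523528, 'cy': 245.10672922699334, 'mount': array([[ 1.69511567e-03, -9.52478496e-01, -3.04601120e-01,
         7.91323227e-02],
       [ 9.99998506e-01,  1.71789999e-03,  1.93204625e-04,
        -2.31554305e-04],
       [ 3.39251009e-04, -3.04600992e-01,  9.52479984e-01,
         3.18706895e-02],
       [ 0.00000000e+00,  0.00000000e+00,  0.00000000e+00,
         1.00000000e+00]]), 'shot': 3}
```

View pics/a_side.png

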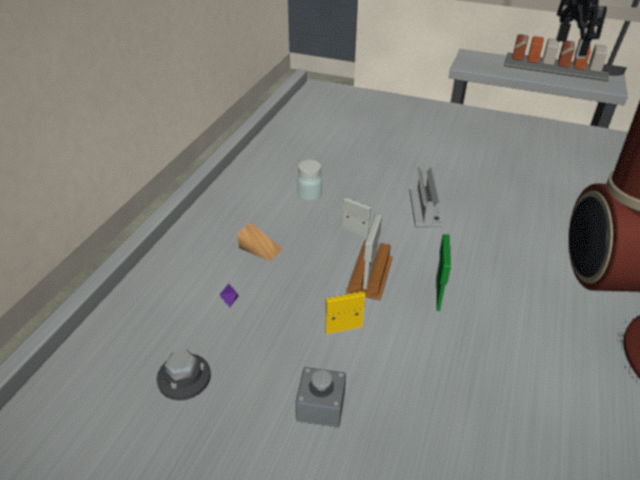

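View pics/a_top.png

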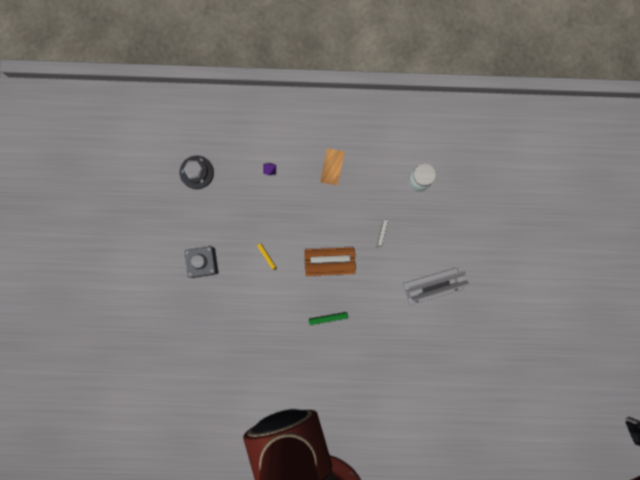

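View pics/a_wrist.png

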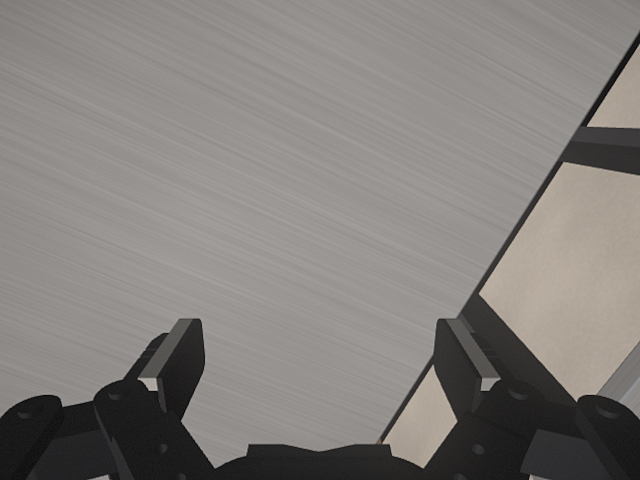

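```bash
cat > h.py <<'E'
import numpy as np, cv2
from scipy.spatial.transform import Rotation as R
from station import ctrl, eyes, spotter
def K(p):
    f=240/np.tan(np.radians(p["vertical_fov"]/2)); return np.array([[f,0,p["cx"]],[0,f,p["cy"]],[0,0,1]])
def ext(p,obs=None):
    if "rvec" in p: return R.from_rotvec(p["rvec"]).as_matrix(),np.array(p["tvec"])
    T=np.eye(4);T[:3,:3]=R.from_rotvec(obs["tool_rot"]).as_matrix();T[:3,3]=obs["tool_pos"]
    C=np.linalg.inv(T@p["mount"]); return C[:3,:3],C[:3,3]
def onplane(p,px,z,obs=None):
    Rm,t=ext(p,obs); px=np.atleast_2d(np.array(px,float)); d=(np.linalg.inv(K(p))@np.c_[px,np.ones(len(px))].T)
    d=(Rm.T@d).T; c=-Rm.T@t; s=(z-c[2])/d[:,2]; return c+d*s[:,None]
def proj(p,X,obs=None):
    Rm,t=ext(p,obs); return cv2.projectPoints(np.atleast_2d(np.array(X,float)),cv2.Rodrigues(Rm)[0],t,K(p),None)[0][:,0]
def pose():
    o=ctrl.get_obs(); M=R.from_rotvec(o["tool_rot"]).as_matrix(); return o,o["tool_pos"],M
def need(target,yaw):
    # target TCP pos, yaw = world angle of the tool y axis (jaw direction), pointing down; prints turn & shift
    o,p,M=pose(); y=np.array([np.cos(yaw),np.sin(yaw),0]); 
    if y@M[:,1]<0: y=-y
    z=np.array([0,0,-1.]); G=np.c_[np.cross(y,z),y,z]
    print("pos",p.round(4),"shift mm tool",(M.T@(np.array(target)-p)*1000).round(1),"turn",R.from_matrix(M.T@G).as_rotvec().round(4),"F",o["contact_force"].round(1),"open",round(o["opening"],4),"t",round(o["t"],2))
    return M,G
def rect(pts):
    return cv2.minAreaRect(np.array(pts,np.float32))
E
python3 - <<'E'
from h import *
print(ctrl.finger_overhang)
p=eyes.get_image("top")
im=p["image"].astype(int)
for q in("guard","rail","switch_box"):
    for r in spotter.outline_of(q,p):
        ys,xs=np.nonzero(r["region"]); 
        z={"guard":.108,"rail":.062,"switch_box":.045}[q]
        w=onplane(p,np.c_[xs,ys],z)[:,:2]
        c,s,a=rect(w*1000); b=cv2.boxPoints(((c),s,a))
        e=b[1]-b[0] if s and np.linalg.norm(b[1]-b[0])>np.linalg.norm(b[2]-b[1]) else b[2]-b[1]
        col=im[ys,xs].mean(0)
        print(q,r["confidence"],np.round(c,1),np.round(s,1),"long dir deg",np.degrees(np.arctan2(e[1],e[0])).round(1),col.round(),(xs.min(),xs.max(),ys.min(),ys.max()))
M,G=need([.511,.269,.35],np.arctan2(*pose()[2][[1,0],1]))
cv2.imwrite("pics/zt.png",cv2.resize(p["image"][200:350,280:480,::-1],(800,600),interpolation=cv2.INTER_CUBIC))
E
```

```text
0.1734
guard 0.73 [506.5 258.2] [26.2 24. ] long dir deg 2.7 [127. 128. 130.] (np.int64(191), np.int64(203), np.int64(255), np.int64(268))
guard 0.71 [ 573.  -110.4] [14.2 55.9] long dir deg -12.8 [147. 146. 142.] (np.int64(376), np.int64(386), np.int64(221), np.int64(247))
guard 0.57 [518.6  -7.6] [13.5 78.7] long dir deg -85.8 [149. 145. 138.] (np.int64(310), np.int64(349), np.int64(256), np.int64(263))
guard 0.54 [520.1 119.4] [59.9 10.8] long dir deg 34.0 [179. 148.  51.] (np.int64(257), np.int64(275), np.int64(244), np.int64(269))
guard 0.5 [401.   -7.7] [14.1 77.7] long dir deg -78.1 [ 41. 103.  51.] (np.int64(309), np.int64(347), np.int64(313), np.int64(324))
rail 0.83 [ 473.7 -232.8] [ 50.2 134.2] long dir deg -71.3 [114. 113. 114.] (np.int64(403), np.int64(467), np.int64(268), np.int64(304))
switch_box 0.68 [509.  263.7] [63.7 67.4] long dir deg -79.3 [ 96.  97. 100.] (np.int64(184), np.int64(218), np.int64(247), np.int64(278))
pos [ 0.265  -0.566   0.4047] shift mm tool [ 576.8 -652.    54.7] turn [-0. -0. -0.] F [-0.7  1.5 -0.2] open 0.0852 t 1.25
```

View pics/zt.png

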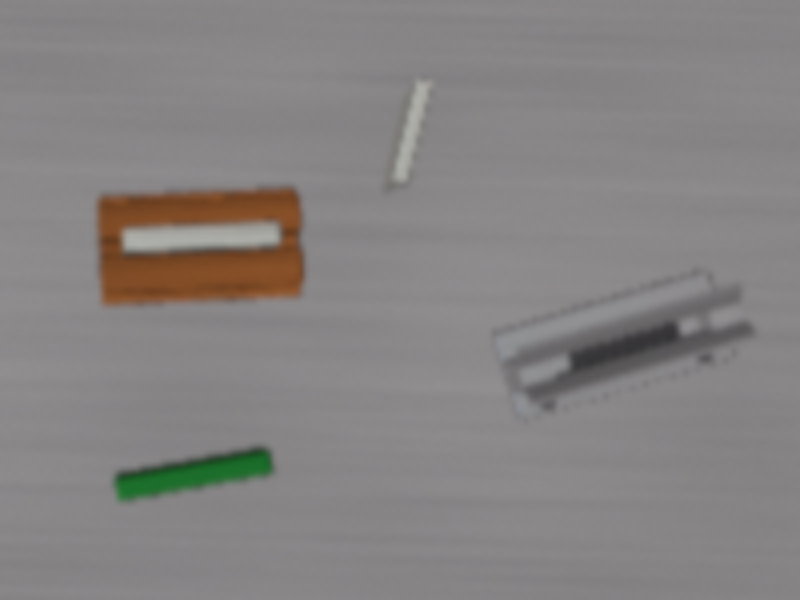

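```bash
python3 -m crank '[[0,0,0,27,-31,0,1],[0,0,0,27,-31,0,1],[0,0,0,27,-31,0,1],[0,0,0,27,-31,0,1],[0,0,0,27,-31,0,1],[0,0,0,27,-31,0,1],[0,0,0,27,-31,0,1],[0,0,0,27,-31,0,1]]' 60; python3 -m crank '[[0,0,0,27,-31,0,1],[0,0,0,27,-31,0,1],[0,0,0,27,-31,0,1],[0,0,0,27,-31,0,1],[0,0,0,27,-31,0,1],[0,0,0,27,-31,0,1],[0,0,0,27,-31,0,1],[0,0,0,0,0,0,1]]'
python3 - <<'E'
from h import *
need([.45,.269,.35],np.arctan2(*pose()[2][[1,0],1]))
E
```

```text
t: 1.92
tool_pos: [0.3551, -0.2489, 0.4021]
tool_rot: [-3.071, -0.661, 0.0]
contact_force: [1.1, 1.0, 0.5]
opening: -0.0001
t: 2.58
tool_pos: [0.4355, 0.0373, 0.405]
tool_rot: [3.067, 0.669, 0.017]
contact_force: [-0.4, 0.1, 0.3]
opening: 0.0002
pos [0.4355 0.0373 0.405 ] shift mm tool [ 109.1 -204.9   55.1] turn [ 0.005  -0.0099  0.    ] F [-0.4  0.1  0.3] open 0.0002 t 2.58
```

```bash
python3 -m crank '[[0,0,0,26,-28,8,1],[0,0,0,26,-28,8,1],[0,0,0,26,-28,8,1],[0,0,0,26,-28,8,1],[0,0,0,26,-28,8,1],[0,0,0,20,-20,8,1],[0,0,0,0,0,0,1]]'
python3 - <<'E'
from h import *
M,G=need([.511,.269,.26],np.arctan2(*pose()[2][[1,0],1]))
o=ctrl.get_obs();p=eyes.get_image("wrist")
print(proj(p,[.511,.269,.065],o))
for q in("plunger_top",):
    print([(r["centre"],r["confidence"]) for r in spotter.mark_of(q,p)])
cv2.imwrite("pics/b_w.png",p["image"][:,:,::-1])
E
```

```text
t: 3.17
tool_pos: [0.5076, 0.2538, 0.3587]
tool_rot: [3.063, 0.67, 0.03]
contact_force: [0.2, -0.8, -0.6]
opening: 0.0001
pos [0.5076 0.2538 0.3587] shift mm tool [  7.7 -13.4  98.8] turn [ 0.0103 -0.0171  0.0001] F [ 0.2 -0.8 -0.6] open 0.0001 t 3.17
[[296.56719566 232.51524252]]
[([0.5115, 0.2658, 0.0682], 0.95)]
```

View pics/b_w.png

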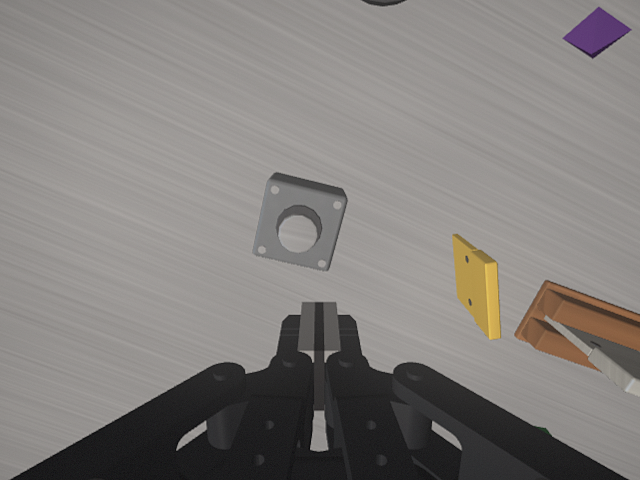

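```bash
python3 -m crank '[[0.01,-0.017,0,3,-4,30,1],[0,0,0,3,-4,30,1],[0,0,0,1,-3,20,1],[0,0,0,0,0,12,1],[0,0,0,0,0,0,1]]'
python3 - <<'E'
from h import *
M,G=need([.511,.267,.2384],np.arctan2(*pose()[2][[1,0],1]))
E
```

```text
t: 3.68
tool_pos: [0.5117, 0.2592, 0.2714]
tool_rot: [3.069, 0.659, 0.017]
contact_force: [-0.8, 0.1, -0.2]
opening: -0.0002
pos [0.5117 0.2592 0.2714] shift mm tool [ 2.2 -7.6 33. ] turn [ 0.005  -0.0098  0.    ] F [-0.8  0.1 -0.2] open -0.0002 t 3.68
```

```bash
python3 -m crank '[[0.005,-0.01,0,3,-9,15,1],[0,0,0,0,0,12,1],[0,0,0,0,0,8,1],[0,0,0,0,0,6,1],[0,0,0,0,0,4,1]]'
python3 - <<'E'
from h import *
M,G=need([.511,.267,.2264],np.arctan2(*pose()[2][[1,0],1]))
E
```

```text
t: 4.1
tool_pos: [0.5134, 0.2657, 0.2317]
tool_rot: [-3.072, -0.652, -0.012]
contact_force: [-4.6, 0.2, 7.0]
opening: -0.0002
pos [0.5134 0.2657 0.2317] shift mm tool [-1.7 -2.2  5.3] turn [ 0.0002 -0.008   0.    ] F [-4.6  0.2  7. ] open -0.0002 t 4.1
```

```bash
python3 -m crank '[[0,0,0,0,0,4,1],[0,0,0,0,0,4,1],[0,0,0,0,0,4,1]]';  python3 -m crank '[[0,0,0,0,0,4,1],[0,0,0,0,0,4,1]]'
```

```text
t: 4.35
tool_pos: [0.5142, 0.2658, 0.2261]
tool_rot: [-3.071, -0.651, -0.007]
contact_force: [-16.2, -4.5, 32.7]
opening: 0.0003
t: 4.52
tool_pos: [0.515, 0.266, 0.2263]
tool_rot: [-3.072, -0.652, 0.001]
contact_force: [-12.8, -3.6, 19.7]
opening: 0.0002
```

```bash
python3 -m crank '[[0,0,0,0,0,-10,1],[0,0,0,0,0,-30,1],[0,0,0,0,0,-40,1],[0,0,0,0,0,-40,1],[0,0,0,0,0,-10,1],[0,0,0,0,0,0,1]]'
python3 - <<'E'
from h import *
M,G=need([.52,-.007,.36],np.radians(3.5)); print(ctrl.get_obs()["q"].round(2))
p=eyes.get_image("side"); print(spotter.mark_of("plunger_top",p)); cv2.imwrite("pics/c_s.png",cv2.resize(p["image"][280:480,150:420,::-1],(800,592)))
E
```

```text
t: 5.02
tool_pos: [0.5158, 0.2643, 0.3667]
tool_rot: [3.073, 0.652, 0.01]
contact_force: [1.1, 0.9, -0.2]
opening: -0.0001
pos [0.5158 0.2643 0.3667] shift mm tool [-106.3  249.7    6.4] turn [ 0.0048 -0.0044 -1.2141] F [ 1.1  0.9 -0.2] open -0.0001 t 5.02
[ 0.35 -0.03  1.76 -0.    1.41  1.5 ]
[{'centre': [0.5118, 0.2694, 0.0643], 'confidence': 0.84}]
```

View pics/c_s.png

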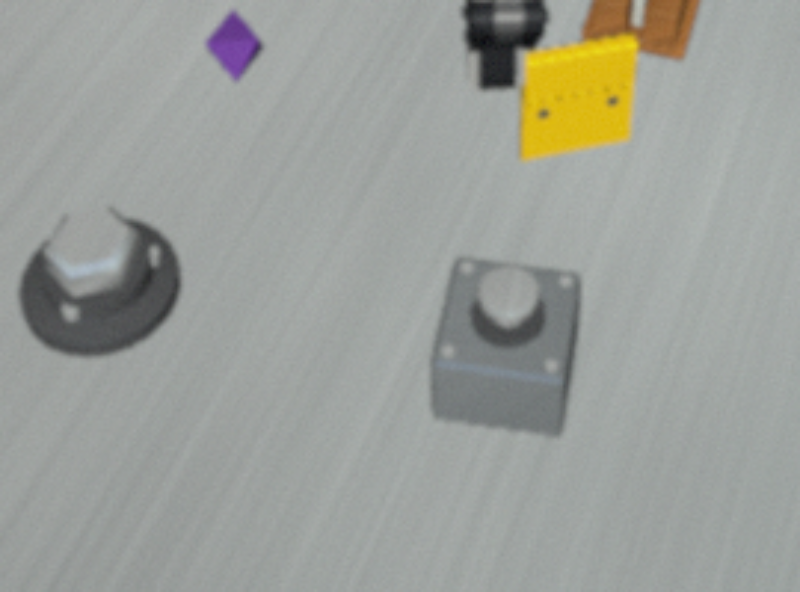

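```bash
python3 -m crank '[[0,0,-0.12,-10.5,25,0,-1],[0,0,-0.12,-13.5,23,0,-1],[0,0,-0.12,-16,21.5,0,-1],[0,0,-0.12,-19,19.5,0,-1],[0,0,-0.12,-21,17,0,-1],[0,0,-0.12,-23,14,0,-1],[0,0,-0.12,-24.5,11.5,0,-1],[0,0,-0.12,-25.5,8,0,-1]]'; python3 -m crank '[[0,0,-0.12,-25,5,0,-1],[0,0,-0.12,0,0,0,-1],[0,0,0,0,0,0,-1]]'
python3 - <<'E'
from h import *
M,G=need([.519,-.007,.36],np.radians(3.5))
o=ctrl.get_obs();p=eyes.get_image("wrist")
print(M.round(3),proj(p,[[.519,-.047,.108],[.519,.033,.108]],o))
cv2.imwrite("pics/d_w.png",p["image"][:,:,::-1])
E
```

```text
t: 5.78
tool_pos: [0.5151, 0.0433, 0.3426]
tool_rot: [-2.372, -2.036, 0.034]
contact_force: [-0.0, -0.5, -0.2]
opening: 0.0856
t: 6.03
tool_pos: [0.5139, 0.0117, 0.3336]
tool_rot: [-2.096, -2.302, 0.046]
contact_force: [0.4, 0.4, -0.7]
opening: 0.0854
pos [0.5139 0.0117 0.3336] shift mm tool [-19.1   2.3 -26.6] turn [-0.0404 -0.0001  0.0323] F [ 0.4  0.4 -0.7] open 0.0854 t 6.03
[[-0.093  0.995 -0.04 ]
 [ 0.996  0.093 -0.003]
 [ 0.001 -0.04  -0.999]] [[332.00275063 372.31750186]
 [348.58286875 238.2738167 ]]
```

View pics/d_w.png

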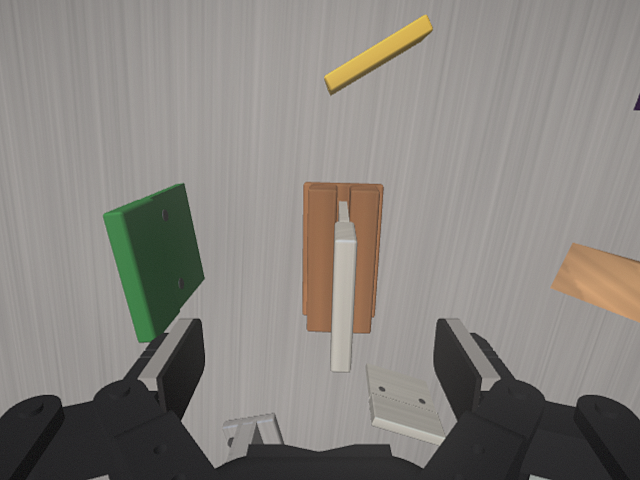

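```bash
python3 - <<'E'
from h import *
o=ctrl.get_obs();p=eyes.get_image("wrist")
cv2.imwrite("pics/e_w.png",cv2.resize(p["image"][210:390,280:420,::-1],(560,720))[:600])
M,G=need([.519,-.007,.36],np.radians(3.5))
w=onplane(p,[[331,371],[350,371],[335.5,240.5],[356,241]],.108,o); print(w.round(4)); a=(w[0]+w[1])/2;b=(w[2]+w[3])/2; print((a+b)/2,np.degrees(np.arctan2(*(b-a)[[1,0]])),np.linalg.norm(b-a))
for r in spotter.outline_of("guard",p): 
    ys,xs=np.nonzero(r["region"]);print(r["confidence"],xs.mean(),ys.mean(),xs.min(),xs.max(),ys.min(),ys.max())
E
```

```text
pos [0.5139 0.0127 0.3338] shift mm tool [-20.    2.2 -26.3] turn [-0.0403  0.      0.0287] F [-0.9 -0.7  0.5] open 0.0853 t 6.13
[[ 0.5178 -0.0458  0.108 ]
 [ 0.5284 -0.0445  0.108 ]
 [ 0.5122  0.0314  0.108 ]
 [ 0.5226  0.0322  0.108 ]]
[ 0.5202453  -0.00667173  0.108     ] 94.22489825148782 0.0771625771345234
0.8 403.2588711598 405.54917837580376 366 446 364 445
0.68 377.6998394863563 54.87399678972713 324 432 15 95
0.67 155.6736231884058 258.5517874396135 103 204 184 343
```

View pics/e_w.png

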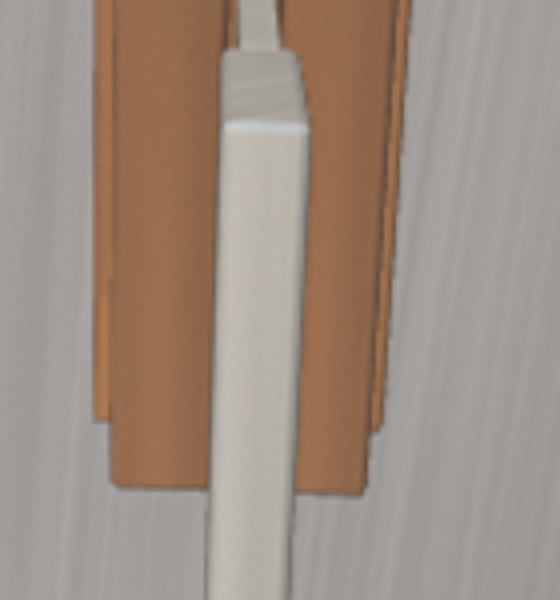

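```bash
python3 -m crank '[[-0.04,0,0.016,-10,3,4,-1],[0,0,0,-10,3,0,-1],[0,0,0,0,0,0,-1]]' 80
python3 - <<'E'
from h import *
M,G=need([.5195,-.007,.243],np.radians(4.2))
E
```

```text
t: 6.43
tool_pos: [0.5218, -0.0047, 0.3291]
tool_rot: [-2.138, -2.301, -0.001]
contact_force: [0.1, -0.3, 0.2]
opening: 0.0852
pos [ 0.5218 -0.0047  0.3291] shift mm tool [-2.2 -2.5 86.1] turn [ 0.0002 -0.0009  0.0001] F [ 0.1 -0.3  0.2] open 0.0852 t 6.43
```

```bash
python3 -m crank '[[0,0,0,-1,-1.5,30,-1],[0,0,0,-1,-1,30,-1],[0,0,0,0,0,20,-1],[0,0,0,0,0,0,-1]]'
python3 - <<'E'
from h import *
M,G=need([.5195,-.007,.243],np.radians(4.2))
o=ctrl.get_obs();p=eyes.get_image("wrist")
cv2.imwrite("pics/f_w.png",p["image"][:,:,::-1])
E
```

```text
t: 6.77
tool_pos: [0.5213, -0.0054, 0.2501]
tool_rot: [2.138, 2.298, 0.005]
contact_force: [-2.1, -0.1, -0.2]
opening: 0.0854
pos [ 0.5213 -0.0054  0.2501] shift mm tool [-1.4 -2.   7.1] turn [ 0.0044 -0.0004 -0.0011] F [-2.1 -0.1 -0.2] open 0.0854 t 6.77
```

View pics/f_w.png

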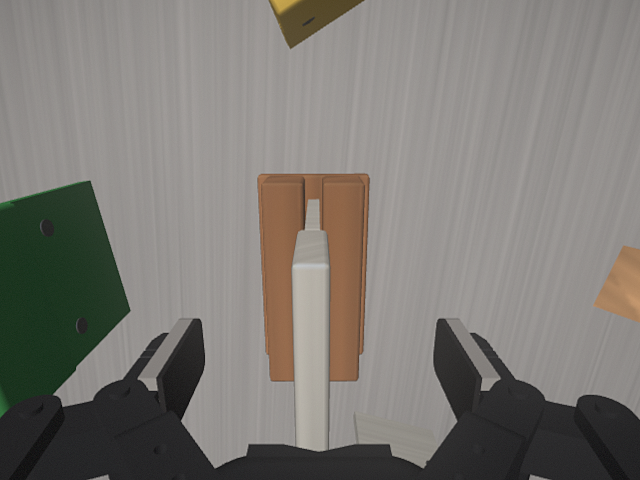

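```bash
python3 -m crank '[[0.004,0,0,-2,-3,7,-1],[0,0,0,0,0,0,-1],[0,0,0,0,0,0,0.2]]'
python3 - <<'E'
from h import *
M,G=need([.5195,-.007,.243],np.radians(4.2))
E
python3 -m crank '[[0,0,0,0,0,0,0.6],[0,0,0,0,0,0,1],[0,0,0,0,0,0,1],[0,0,0,0,0,0,1],[0,0,0,0,0,0,1]]' 80
python3 - <<'E'
from h import *
M,G=need([.5195,-.007,.243],np.radians(4.2))
E
```

```text
t: 7.07
tool_pos: [0.5205, -0.0073, 0.2482]
tool_rot: [2.135, 2.297, 0.006]
contact_force: [0.7, -0.2, 0.8]
opening: 0.0754
pos [ 0.5205 -0.0073  0.2482] shift mm tool [ 0.3 -1.   5.2] turn [ 0.0063  0.0009 -0.0003] F [ 0.7 -0.2  0.8] open 0.0754 t 7.07
t: 7.48
tool_pos: [0.522, -0.0074, 0.2529]
tool_rot: [2.132, 2.293, 0.012]
contact_force: [-5.1, -0.0, 6.2]
opening: 0.0124
pos [ 0.522  -0.0074  0.2529] shift mm tool [ 0.6 -2.6  9.9] turn [ 0.0132  0.0026 -0.0004] F [-5.1 -0.   6.2] open 0.0124 t 7.48
```

```bash
python3 -m crank '[[0,0,0,0,0,-10,1],[0,0,0,0,0,-20,1],[0,0,0,0,0,-35,1],[0,0,0,0,0,-35,1],[0,0,0,0,0,-20,1],[0,0,0,0,0,0,1]]'
python3 - <<'E'
from h import *
M,G=need([.475,-.241,.36],np.radians(17))
p=eyes.get_image("side");cv2.imwrite("pics/g_s.png",cv2.resize(p["image"][100:340,280:480,::-1],(500,600)))
p=eyes.get_image("top");cv2.imwrite("pics/g_t.png",cv2.resize(p["image"][220:340,380:500,::-1],(600,600),interpolation=cv2.INTER_CUBIC))
E
```

```text
t: 7.98
tool_pos: [0.5189, -0.0069, 0.3761]
tool_rot: [2.136, 2.297, 0.007]
contact_force: [0.2, -0.7, 0.1]
opening: 0.011
pos [ 0.5189 -0.0069  0.3761] shift mm tool [-230.3  -60.9   15.7] turn [ 0.0065  0.001  -0.2241] F [ 0.2 -0.7  0.1] open 0.011 t 7.98
```

View pics/g_s.png

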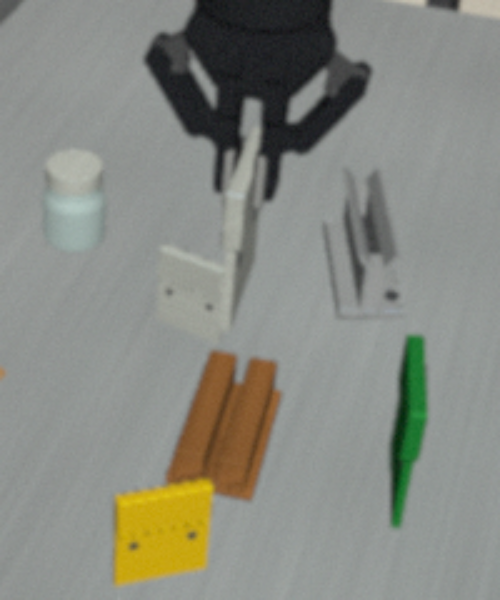

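View pics/g_t.png

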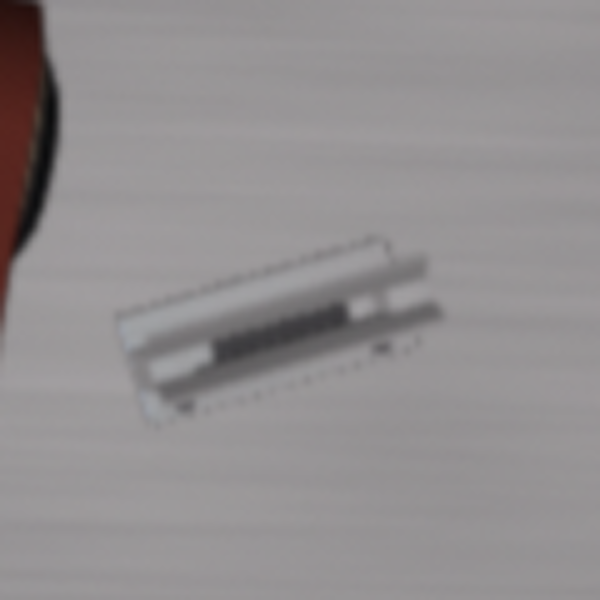

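```bash
python3 -m crank '[[0.006,0,-0.028,-36,-10,0,1],[0,0,-0.028,-36,-9,0,1],[0,0,-0.028,-36,-8,0,1],[0,0,-0.028,-36,-7,0,1],[0,0,-0.028,-36,-6,0,1],[0,0,-0.028,-36,-5,0,1],[0,0,-0.028,-36,-4,0,1],[0,0,-0.028,-36,-4,0,1]]';python3 -m crank '[[0,0,0,-36,-3,0,1],[0,0,0,-30,-3,0,1],[0,0,0,0,0,0,1],[0,0,0,0,0,0,1]]'
python3 - <<'E'
from h import *
M,G=need([.475,-.241,.36],np.radians(17))
o=ctrl.get_obs();p=eyes.get_image("wrist")
cv2.imwrite("pics/i_w.png",p["image"][:,:,::-1])
for f,q in((spotter.mark_of,"rail"),(spotter.mark_of,"rail_home")): print(q,f(q,p))
E
```

```text
t: 8.75
tool_pos: [0.5118, -0.3006, 0.3473]
tool_rot: [-1.819, -2.519, 0.005]
contact_force: [0.5, 1.0, -0.4]
opening: 0.0112
t: 9.08
tool_pos: [0.5239, -0.3738, 0.3309]
tool_rot: [-1.817, -2.498, 0.004]
contact_force: [0.2, 0.5, -0.9]
opening: 0.0108
pos [ 0.5239 -0.3738  0.3309] shift mm tool [142.4  -6.5 -23. ] turn [-0.0332 -0.0407  0.0164] F [ 0.2  0.5 -0.9] open 0.0108 t 9.08
rail [{'centre': [0.4742, -0.239, 0.0021], 'confidence': 0.72}]
rail_home [{'centre': [0.4722, -0.2428, 0.0217], 'confidence': 0.94}]
```

View pics/i_w.png

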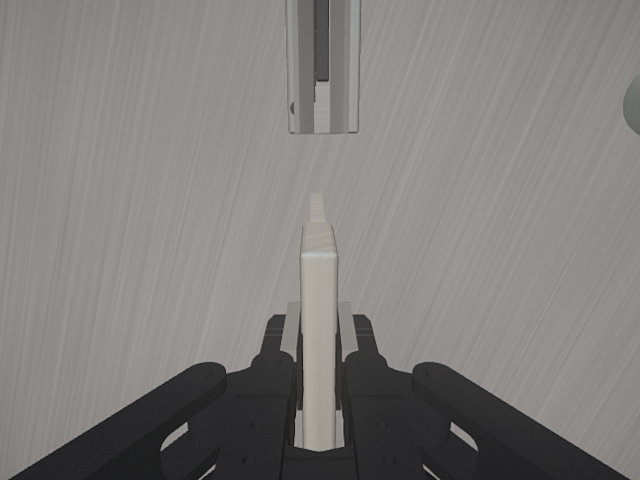

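```bash
python3 -m crank '[[-0.033,-0.04,0.016,10,-2,-30,1],[0,0,0,10,0,-30,1],[0,0,0,15,0,-25,1],[0,0,0,0,0,0,1],[0,0,0,0,0,0,1]]'
python3 - <<'E'
from h import *
M,G=need([.475,-.241,.36],np.radians(17))
o=ctrl.get_obs();p=eyes.get_image("wrist")
cv2.imwrite("pics/j_w.png",p["image"][:,:,::-1])
cv2.imwrite("pics/j_wz.png",cv2.resize(p["image"][0:200,220:420,::-1],(600,600),interpolation=cv2.INTER_CUBIC))
for f,q in((spotter.mark_of,"rail"),(spotter.mark_of,"rail_home")): print(q,f(q,p))
E
```

```text
t: 9.65
tool_pos: [0.5121, -0.3319, 0.4165]
tool_rot: [-1.855, -2.53, -0.004]
contact_force: [0.0, 0.9, -1.3]
opening: 0.0111
pos [ 0.5121 -0.3319  0.4165] shift mm tool [97.5 -8.  57. ] turn [-0.001  -0.0053  0.0088] F [ 0.   0.9 -1.3] open 0.0111 t 9.65
rail [{'centre': [0.4751, -0.2414, 0.0016], 'confidence': 0.8}]
rail_home [{'centre': [0.4778, -0.2404, 0.0221], 'confidence': 0.92}]
```

View pics/j_w.png

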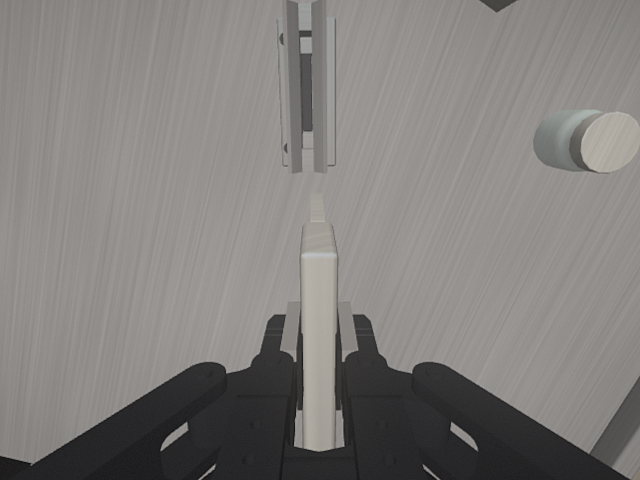

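View pics/j_wz.png

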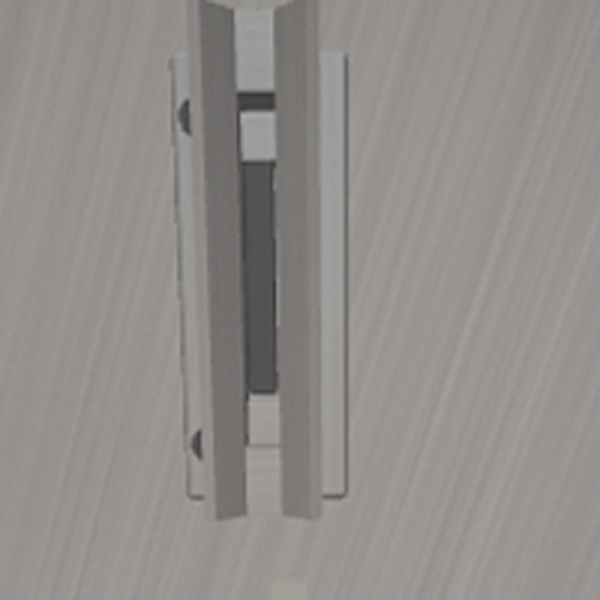

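```bash
python3 - <<'E'
from h import *
M,G=need([.475,-.241,.36],np.radians(17))
o=ctrl.get_obs();p=eyes.get_image("wrist")
f=lambda L:np.array(L)/3.+[220,0]
def an(n,L,z):
    w=onplane(p,f(L),z,o); a=(w[0]+w[1])/2;b=(w[2]+w[3])/2; d=a-b
    print(n,"near",b.round(4),"far",a.round(4),"mid",((a+b)/2).round(4),"dir",np.degrees(np.arctan2(d[1],d[0])).round(2),"len",np.linalg.norm(d).round(4),"w",np.linalg.norm(w[0]-w[1]).round(4),np.linalg.norm(w[2]-w[3]).round(4))
an("neck",[[235,10],[275,10],[246,515],[281,515]],.05)
an("mouth",[[188,3],[320,3],[205,518],[322,518]],.062)
an("base",[[174,54],[348,54],[188,497],[348,497]],.004)
an("bar",[[241,162],[276,162],[246,392],[278,392]],.036)
# guard top
w=onplane(p,[[301,257],[337,257],[302,450],[336,450]],o["tool_pos"][2]-.245+.1,o);a=(w[0]+w[1])/2;b=(w[2]+w[3])/2;d=a-b
print("guard top",a.round(4),b.round(4),((a+b)/2).round(4),np.degrees(np.arctan2(d[1],d[0])),np.linalg.norm(d),np.linalg.norm(w[0]-w[1]))
M=R.from_rotvec(o["tool_rot"]).as_matrix(); print("tool x dir",np.degrees(np.arctan2(M[1,0],M[0,0])), M.round(3).tolist())
p=eyes.get_image("top")
f=lambda L:np.array(L)/5.+[380,220]
an("topbar",[[345,302],[351,324],[212,343],[216,365]],.036)
an("topbase",[[385,240],[430,340],[118,318],[155,425]],.004)
E
```

```text
pos [ 0.5122 -0.3329  0.4149] shift mm tool [98.4 -7.8 55.7] turn [-0.0023 -0.0072  0.0077] F [-0.6  0.6 -1.8] open 0.0103 t 9.8
neck near [ 0.4924 -0.2988  0.05  ] far [ 0.4543 -0.1819  0.05  ] mid [ 0.4733 -0.2403  0.05  ] dir 108.04 len 0.123 w 0.0098 0.0097
mouth near [ 0.4925 -0.2981  0.062 ] far [ 0.4549 -0.1832  0.062 ] mid [ 0.4737 -0.2407  0.062 ] dir 108.13 len 0.1209 w 0.0313 0.0312
base near [ 0.4925 -0.2988  0.004 ] far [ 0.4543 -0.1814  0.004 ] mid [ 0.4734 -0.2401  0.004 ] dir 108.05 len 0.1235 w 0.0492 0.0501
bar near [ 0.4821 -0.2681  0.036 ] far [ 0.464  -0.2123  0.036 ] mid [ 0.4731 -0.2402  0.036 ] dir 107.95 len 0.0586 w 0.0093 0.009
guard top [ 0.5011 -0.295   0.2699] [ 0.523  -0.3643  0.2699] [ 0.512  -0.3296  0.2699] 107.54738903048245 0.07274082759986046 0.010869714865831824
tool x dir 107.43880814263076 [[-0.3, 0.954, -0.004], [0.954, 0.3, 0.006], [0.007, -0.002, -1.0]]
topbar near [ 0.4615 -0.2115  0.036 ] far [ 0.4808 -0.2689  0.036 ] mid [ 0.4712 -0.2402  0.036 ] dir -71.49 len 0.0605 w 0.0097 0.0095
topbase near [ 0.453  -0.1842  0.004 ] far [ 0.4924 -0.3035  0.004 ] mid [ 0.4727 -0.2439  0.004 ] dir -71.75 len 0.1256 w 0.0479 0.0494
```

```bash
python3 -m crank '[[-0.002,-0.007,-0.011,30,-2,10,1],[0,0,0,30,-2,10,1],[0,0,0,30,-2,10,1],[0,0,0,8,-2,10,1],[0,0,0,0,0,0,1],[0,0,0,0,0,0,1]]'
python3 - <<'E'
from h import *
M,G=need([.4725,-.2406,.32],np.radians(18.05))
E
```

```text
t: 10.4
tool_pos: [0.4721, -0.2411, 0.3641]
tool_rot: [-1.842, -2.527, 0.001]
contact_force: [-0.9, 0.4, -0.6]
opening: 0.0104
pos [ 0.4721 -0.2411  0.3641] shift mm tool [-0.1  0.9 44.1] turn [-0.009  -0.0112 -0.0038] F [-0.9  0.4 -0.6] open 0.0104 t 10.4
```

```bash
python3 -m crank '[[-0.009,-0.011,-0.004,0,1,15,1],[0,0,0,0,0,15,1],[0,0,0,0,0,8,1],[0,0,0,0,0,0,1]]'
python3 - <<'E'
from h import *
M,G=need([.4725,-.2406,.30],np.radians(18.05))
p=eyes.get_image("side");cv2.imwrite("pics/k_s.png",cv2.resize(p["image"][120:260,360:480,::-1],(600,700),interpolation=cv2.INTER_CUBIC)[:600])
o=ctrl.get_obs();p=eyes.get_image("wrist");cv2.imwrite("pics/k_w.png",p["image"][:,:,::-1])
E
```

```text
t: 10.73
tool_pos: [0.4744, -0.2441, 0.3259]
tool_rot: [1.847, 2.538, -0.001]
contact_force: [-0.1, 0.4, -1.2]
opening: 0.011
pos [ 0.4744 -0.2441  0.3259] shift mm tool [ 4.  -0.8 25.9] turn [ 0.0012  0.0025 -0.0021] F [-0.1  0.4 -1.2] open 0.011 t 10.73
```

View pics/k_s.png

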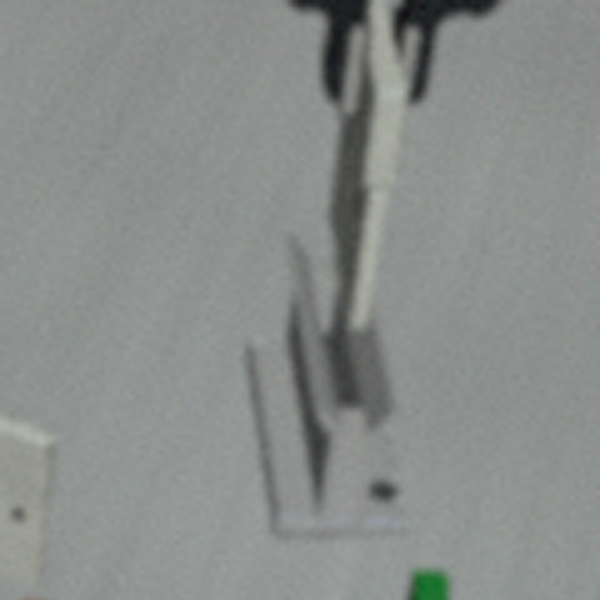

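View pics/k_w.png

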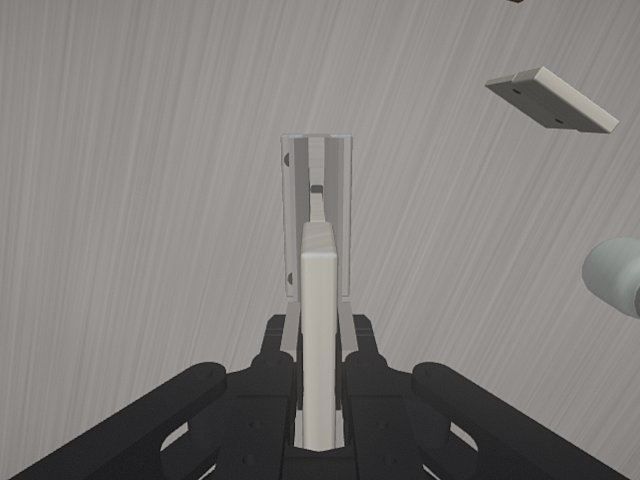

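```bash
python3 -m crank '[[0,0,0,4,-0.5,8,1],[0,0,0,0,0,8,1],[0,0,0,0,0,0,1]]'
python3 - <<'E'
from h import *
M,G=need([.4725,-.2406,.30],np.radians(18.05))
E
```

```text
t: 11.08
tool_pos: [0.474, -0.2417, 0.3133]
tool_rot: [1.843, 2.532, -0.001]
contact_force: [-0.2, 0.2, -1.1]
opening: 0.0111
pos [ 0.474  -0.2417  0.3133] shift mm tool [ 1.6 -1.2 13.3] turn [ 0.0056  0.0084 -0.0029] F [-0.2  0.2 -1.1] open 0.0111 t 11.08
```

```bash
python3 -m crank '[[0.005,0.008,-0.002,1.5,-1.2,8,1],[0,0,0,0,0,7,1],[0,0,0,0,0,7,1],[0,0,0,0,0,0,1]]'
python3 - <<'E'
from h import *
M,G=need([.4725,-.2406,.281],np.radians(18.05))
E
```

```text
t: 11.42
tool_pos: [0.4724, -0.2405, 0.2896]
tool_rot: [1.846, 2.541, 0.001]
contact_force: [-0.5, -0.1, -2.3]
opening: 0.0108
pos [ 0.4724 -0.2405  0.2896] shift mm tool [-0.1  0.   8.6] turn [ 0.0008  0.0004 -0.0004] F [-0.5 -0.1 -2.3] open 0.0108 t 11.42
```

```bash
python3 -m crank '[[0,0,0,0,0,6,1],[0,0,0,0,0,6,1],[0,0,0,0,0,5,1]]'
python3 - <<'E'
from h import *
M,G=need([.4725,-.2406,.269],np.radians(18.05))
E
```

```text
t: 11.67
tool_pos: [0.4729, -0.2407, 0.2729]
tool_rot: [1.845, 2.541, 0.0]
contact_force: [-2.5, 0.7, 6.0]
opening: 0.0108
pos [ 0.4729 -0.2407  0.2729] shift mm tool [ 0.2 -0.3  3.9] turn [ 0.0014  0.0014 -0.0003] F [-2.5  0.7  6. ] open 0.0108 t 11.67
```

```bash
python3 -m crank '[[0,0,0,0,0,4,1],[0,0,0,0,0,4,1]]' 100;python3 -m crank '[[0,0,0,0,0,4,1],[0,0,0,0,0,4,1]]'
python3 - <<'E'
from h import *
M,G=need([.4725,-.2406,.269],np.radians(18.05))
E
```

```text
t: 11.83
tool_pos: [0.4739, -0.241, 0.269]
tool_rot: [1.845, 2.542, 0.001]
contact_force: [-11.4, 12.0, 38.8]
opening: 0.0103
t: 12.0
tool_pos: [0.4755, -0.2416, 0.2693]
tool_rot: [-1.845, -2.542, -0.0]
contact_force: [-10.2, 8.3, 22.6]
opening: 0.0107
pos [ 0.4755 -0.2416  0.2693] shift mm tool [ 1.9 -2.5  0.3] turn [-0.0003 -0.0006  0.0003] F [-10.2   8.3  22.6] open 0.0107 t 12.0
```

```bash
python3 -m crank '[[0,0,0,1,-1.5,4,1],[0,0,0,0,0,4,1]]'
python3 - <<'E'
from h import *
for i in range(10):
    p=eyes.get_image(["side","wrist","top"][i%3]); cv2.imwrite(f"pics/m_{i}.png",p["image"][:,:,::-1])
    if i%3==0: cv2.imwrite(f"pics/mz_{i}.png",cv2.resize(p["image"][120:260,360:480,::-1],(514,600),interpolation=cv2.INTER_CUBIC))
    need([.4725,-.2406,.269],np.radians(18.05))
E
```

```text
t: 12.17
tool_pos: [0.4753, -0.2416, 0.2692]
tool_rot: [-1.845, -2.543, -0.001]
contact_force: [-9.8, 7.8, 22.6]
opening: 0.0106
pos [ 0.4754 -0.2417  0.2693] shift mm tool [ 1.9 -2.4  0.3] turn [-0.0002 -0.0007  0.0004] F [-8.1  7.5 20.7] open 0.0101 t 12.22
pos [ 0.4753 -0.2416  0.2692] shift mm tool [ 1.9 -2.4  0.2] turn [-0.0001 -0.0007  0.0004] F [-9.   7.1 21.9] open 0.0106 t 12.27
pos [ 0.4754 -0.2416  0.2692] shift mm tool [ 1.8 -2.4  0.2] turn [-0.0001 -0.0007  0.0005] F [-8.8  6.1 21.8] open 0.0105 t 12.32
pos [ 0.4754 -0.2416  0.2692] shift mm tool [ 1.9 -2.4  0.2] turn [-0.     -0.0006  0.0004] F [-9.4  6.7 21.7] open 0.0107 t 12.37
pos [ 0.4753 -0.2416  0.2692] shift mm tool [ 1.9 -2.4  0.2] turn [-0.     -0.0006  0.0005] F [-8.4  7.3 22.1] open 0.0105 t 12.42
pos [ 0.4753 -0.2416  0.2693] shift mm tool [ 1.9 -2.4  0.3] turn [ 0.     -0.0006  0.0004] F [-9.1  7.1 21. ] open 0.0101 t 12.47
pos [ 0.4753 -0.2416  0.2693] shift mm tool [ 1.9 -2.4  0.3] turn [ 0.     -0.0006  0.0004] F [-8.2  7.  19.9] open 0.0103 t 12.52
pos [ 0.4753 -0.2416  0.2693] shift mm tool [ 1.9 -2.4  0.3] turn [-0.     -0.0005  0.0005] F [-8.8  7.8 20.9] open 0.0104 t 12.57
pos [ 0.4753 -0.2416  0.2693] shift mm tool [ 1.9 -2.4  0.3] turn [ 0.     -0.0005  0.0004] F [-8.1  7.8 21.9] open 0.0102 t 12.62
pos [ 0.4753 -0.2416  0.2692] shift mm tool [ 1.8 -2.4  0.2] turn [-0.     -0.0006  0.0005] F [-9.1  6.8 21.3] open 0.0107 t 12.67
```

View pics/mz_9.png

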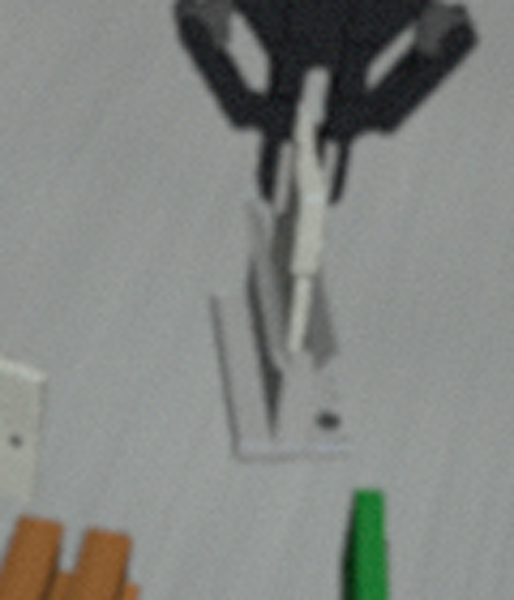

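View pics/m_7.png

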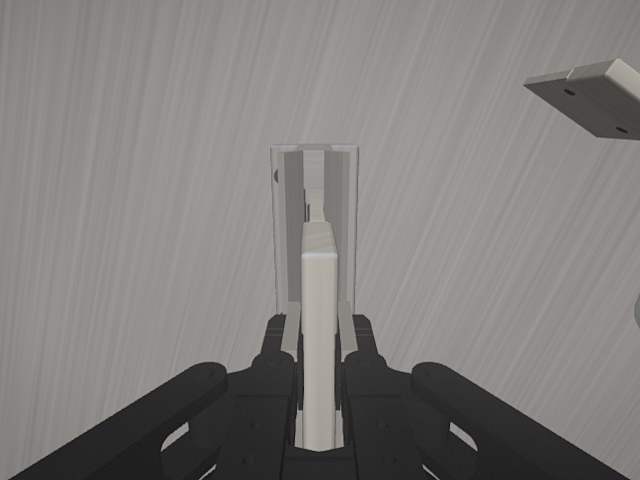

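```bash
python3 -m crank '[[0,0,0,1,-3,6,1],[0,0,0,0,-3,6,1]]';python3 -m crank '[[0,0,0,0,-1,6,1]]'
python3 - <<'E'
from h import *
for i in range(3):
    p=eyes.get_image("side")
    need([.4725,-.2406,.269],np.radians(18.05))
print(spotter.mark_of("guard",p)[:5])
p=eyes.get_image("top");cv2.imwrite("pics/n_t.png",p["image"][:,:,::-1])
E
```

```text
t: 12.83
tool_pos: [0.4729, -0.2426, 0.2692]
tool_rot: [1.843, 2.539, 0.011]
contact_force: [-7.0, 13.8, 31.0]
opening: 0.0106
t: 12.92
tool_pos: [0.4733, -0.2429, 0.2693]
tool_rot: [1.843, 2.539, 0.015]
contact_force: [-13.1, 11.7, 31.5]
opening: 0.0102
pos [ 0.4733 -0.2429  0.2693] shift mm tool [ 2.4 -0.   0.3] turn [ 0.0099 -0.0019  0.    ] F [-11.8  11.9  30.7] open 0.0105 t 12.97
pos [ 0.4733 -0.2429  0.2692] shift mm tool [ 2.4 -0.   0.2] turn [ 0.0098 -0.0019  0.    ] F [-10.5  12.4  30.2] open 0.0106 t 13.02
pos [ 0.4733 -0.2429  0.2693] shift mm tool [ 2.4 -0.   0.3] turn [ 0.0098 -0.0018  0.    ] F [-11.1  12.1  30.4] open 0.0101 t 13.07
[{'centre': [0.4729, -0.2379, 0.0196], 'confidence': 0.95}, {'centre': [0.5798, -0.118, -0.0002], 'confidence': 0.9}, {'centre': [0.4029, -0.01, 0.0029], 'confidence': 0.82}, {'centre': [0.523, 0.1258, -0.0005], 'confidence': 0.64}]
```

View pics/n_t.png

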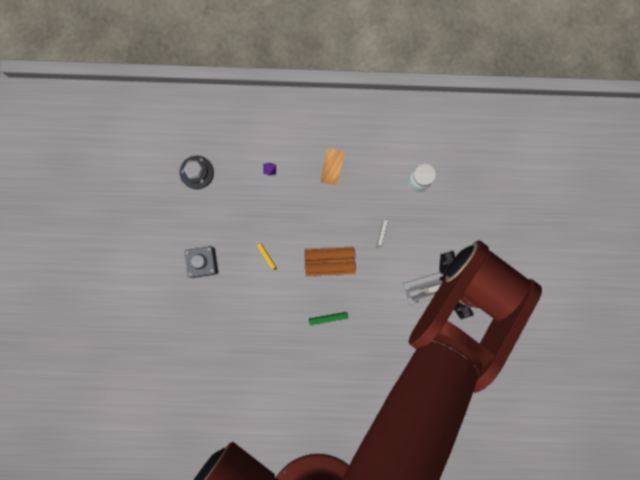

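```bash
python3 -m crank '[[0,0,0,1,0,5,1]]'; python3 -c "
from station import ctrl
print(ctrl.get_obs()['contact_force'],ctrl.get_obs()['tool_pos']); print(ctrl.finish_job())"
```

```text
t: 13.25
tool_pos: [0.4737, -0.2422, 0.2692]
tool_rot: [1.843, 2.54, 0.012]
contact_force: [-10.2, 4.6, 19.4]
opening: 0.0107
[-10.22295498   4.57307697  19.36670449] [ 0.47371998 -0.24218736  0.26919776]
the job is handed in; nothing more can be done
None
```

The interlock check is done and handed in at about 13.3 s of the 58 s allowed. The arm is still gripping the guard and pressing it home.

- **Plunger:** I pushed it down until it stopped hard, with the TCP at z 0.226 m, where I expected the end of stroke. The force rose to 33 N, well above the 9 N spring. A side picture afterwards showed it back up, with its head at about 64 mm.
- **Guard:** I lifted the larger aluminium guard out of the wooden rest, lined it up with the rail by wrist camera, and pushed it into the channel. It stopped at TCP z 0.2692 m, and the predicted home height was 0.269 m. Pushing harder, to about 31 N, did not move it further, and the wrist pictures showed no slip in the grip.
- **At hand-in:** I was still pressing down with about 19 N against the 9 N spring, with the grip set to 100 N.
- **Everything else:** The last top picture shows the jar, wedge, crystal and look-alike guards where they started.

- **Imperfect checks:**
  - A sideways force of about 10 N remained at the end, because the guard leans lightly on a lip.
  - The side camera network put the guard's lower edge at about 20 mm instead of 24 mm, roughly its stated 4 mm error.
  - I could not read the bar or plunger travel directly, so "fully home" rests on the hard stops and heights.

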